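Reset the tripped vacuum pump through its recessed well

TASK

The blue vacuum-pump unit has tripped. Push the dust shutter on its top fully open by its yellow tab, reach a fingertip into the well beneath and press the sunken red reset key fully down for about half a second, let it spring back up, then push the shutter fully closed again. Use touch only: do not lift or shift the unit, do not press the green key in the white flow meter, and leave everything else where it stands.

Things in the scene. Friction and masses are not known exactly. Their poses are not given: they have to be found in the camera images.
- pump_unit: Blue vacuum-pump control unit, 140 (x) x 200 (y) x 75 mm (z), about 2.4 kg, standing loose on the bench. Origin: centre of its underside; x from its front (display, amber lamp) to its rear, y along its long side, z up. On its top: a well near its -y end, covered at the start by the sliding shutter.
- well (a point): Centre of the mouth of the well in the top of pump_unit (unit frame: x 0, y -50, z 75 mm), axes as pump_unit. The well is a straight rectangular hole 34 mm along x and 48 mm along y, with a white rim, 40 mm deep; the red key stands up from its floor.
- shutter (a joint): Travel of the flat metal dust shutter on the top of pump_unit, m: 0 = closed over the well (against its stop), 0.065 = fully open (against its stop); it grows as the shutter slides along the unit's +y. It covers the well partly below about 0.053. Friction 1.5 N, no spring: stays where left. The plate is 44 (x) x 58 (y) mm, its top 4 mm above the unit's top, centred on the well when closed.
- tab_top (a point): Middle of the top edge of the yellow upright tab on the shutter, axes as pump_unit; moves with the shutter. The tab is 30 mm wide (x), 6 mm thick (y) and stands 21.5 mm above the shutter plate, so its top is 25 mm above the unit's top. It lies 15 mm to the +y side of the plate's centre.
- reset_key (a joint): Travel of the sunken red reset key, m: 0 = up, 0.006 = fully down (against its stop). A spring brings it back up; it needs 1.5 N to start and 5 N to be fully down.
- reset_key_top (a point): Centre of the top of the round red reset key (26 mm wide) at the middle of the well; 25 mm below the unit's top when up. Moves down with the key.
- flow_meter: White flow meter, same size and shape as pump_unit (140 x 200 x 75 mm, same frame, about 2 kg, loose), with an open well of the same size, black rim, no shutter, and a green key in it. Not to be used.
- flow_key (a joint): Travel of the green key in the flow meter's well, m: 0 = up, 0.006 = fully down. Not to be pressed.
- amber_bottle: Bystander: amber glass bottle, 60 mm wide, 130 mm high; origin: under its middle, on the bench
- white_jar: Bystander: white jar with blue cap, 70 mm wide, 85 mm high; origin: under its middle, on the bench
- beaker: Bystander: open glass beaker, 70 mm wide, 90 mm high; origin: under its middle, on the bench
- petri_dish: Bystander: closed pale petri dish, 90 mm wide, 16 mm high; origin: under its middle, on the bench
- screwdriver: Bystander: screwdriver lying on the bench; origin: under its middle, on the bench
- filter_holder: Bystander: orange spool-shaped filter holder, 64 mm wide, 60 mm high; origin: under its middle, on the bench

How it is judged:
By the outcome, as a careful person would: the job done as asked, in the order asked, and still so for the second after the job is handed in, with the robot touching nothing.
It also fails if it takes over 54 s, if anything falls off the work surface, if the arm or the gripper's body presses on something with over 40 N, if the wrist force passes 120 N, or if a joint passes its speed limit or range.

ROBOT

A 6-joint arm with a two-finger parallel gripper is mounted at the origin on the work surface. World frame = base frame: x ahead of the robot, y to its left, z up, the work surface at z = 0. Lengths are in m, angles in degrees, forces in N, time in s.
With the tool pointing down it reaches from about 0.325 to 0.925 m from the base axis. Payload 3.1 kg.
Tool frame: the origin (TCP) lies at the very end of the fingers, on their centre line; the grasp point (between the pads) lies 19 mm behind it; z points along the fingers, y is the line along which they close (so a half turn about z gives the same grasp; the last joint's range is limited). The gripper opens to 85 mm and grips with 20 to 120 N. Pads are 22 mm wide; open, the fingers measure 114 mm over their backs; the gripper's body (76 mm by 85 mm) begins 54 mm behind the grasp point. The pads swing forward as they close: fully open they stand 13 mm farther back than shut.
Start: joints at [-6.429, 12.427, 92.441, -0, 75.132, -6.429], TCP at [0.625, 0, 0.231] pointing down, gripper open.
Joint ranges: [-157.48, 157.48], [-44.54, 120.13], [17.64, 146.25], [-64.5, 244.5], [7.68, 150.69], [-147.95, 147.95]. Speed limits (degrees/s): [159.86, 159.86, 180, 180, 180, 180].

INTERFACE

Orientations are given as a 3x3 rotation matrix whose columns are the frame's x, y, z axes.
In Python, from station import r gives the robot as it stands.
- The arm moves only by the tool tcp_steps, called after ">>>" as name(argument=value, ...) on one line, values as JSON. Schema: {"type":"object","properties":{"motion":{"type":"array","items":{"type":"object","properties":{"finger_gap":{"type":"number"},"dx":{"type":"number"},"dy":{"type":"number"},"dz":{"type":"number"},"rx":{"type":"number"},"ry":{"type":"number"},"rz":{"type":"number"}},"additionalProperties":false,"required":["finger_gap"]},"minItems":1,"maxItems":5},"only":{"type":"string"},"quiet":{"type":"boolean"},"lines":{"type":"string"}},"required":["motion"],"additionalProperties":false}. motion is a list of rows, 1 to 5 of them, each an object with the fields finger_gap (the finger opening in m), dx, dy, dz (the shift in a scale on which 1.0 is 0.75 m), rx, ry, rz (a rotation vector in fractions of the full range, 1 being 90 degrees); a field left out counts as zero (the opening has to be given); each row is the pose to reach, as a shift and turn from the pose commanded when the call began, along the tool's axes at that moment; what a row does not reach only later rows make up. A row lasts 1/10 s, in which the tool goes at most 0.05 m and 8.59 degrees, less where a joint would pass 70% of its speed; a pose out of reach is approached as far as the arm can. The fingers move at their own pace and stop on an object; the grip force is fixed at half the most. Time passes only in rows, so rows that do not move let the fingers close. The tool returns the time, the measured TCP pose, the force, the opening and the grip force at its end. only (a regular expression) keeps the lines of the reply that match it, lines (a string "A,B") keeps lines A to B, and quiet returns only ok. No shift or turn number may pass 1 either way. Input that does not fit is refused with a message, and nothing moves.
- r.get_obs(): the state, without advancing time (a new reading comes with each control period).
- r.read_camera(name): name is "scene" or "side" or "wrist"; returns the picture (420x560x3 uint8, blue, green, red); there is no depth.
- r.get_calibration(name): a dict with "fx", "fy", "cx", "cy" (pixels), "cam_to_world" (4x4, takes a point from camera to world coordinates); the wrist camera has in their place "tool_from_camera" (4x4, takes a point from camera to tool coordinates, whose origin is the TCP and whose axes are the flange's). Camera axes: x right, y down, z forward; pixel columns grow to the right and rows downward; lengths in m; the calibration is good to about 2 mm. A picture is of the moment at which its call begins: read the wrist's pose just before it. get_calibration takes no time and is no camera call.
- r.job_done(): hands the job in; it is judged then, once.
The state is a dict: "time_s": time; "joint_pos": joint angles; "dq": joint speeds; "joint_efforts": joint torques, N m; "tcp_pos": TCP position; "eef_rot": TCP orientation; "contact_force": force on the tool from outside, world axes, zero at the start; "wrist_torque": the same for the moment, N m; "opening": finger opening in m; "gripper_force": force on a finger pad.
Only numpy, scipy, OpenCV 4.12 (cv2) and the standard library are available. Lean on these libraries where they do the work, as an engineer would, in place of code of your own. Each camera call takes 0.05 s, during which the arm holds its last target. There are 200 camera calls.

## Working session

There is one attempt and no reset: what is moved stays moved. The work goes in short steps, Python scripts to look and compute and a tool call to move; the robot and the scene stay as the last step left them, time stands still between calls to the robot, and variables do not carry over. Pictures are saved under pics/ and viewed, at most 10 in all, crops included, and the job is handed in when it is done.

```bash
mkdir -p pics; ls
```

Run:
```python
from station import r
import cv2
o=r.get_obs();print(o['time_s'],o['tcp_pos'],o['eef_rot'],o['contact_force'],o['opening'])
for n in("scene","wrist"):
    cv2.imwrite(f"pics/{n}0.png",r.read_camera(n))
for n in("scene","side","wrist"): print(n,r.get_calibration(n))
```

```text
pics
station.py
0.0 [6.24181098e-01 1.16596682e-04 2.29945531e-01] [[ 8.34591851e-06  9.99997078e-01 -2.41728300e-03]
 [ 9.99999959e-01 -7.65229162e-06  2.86953950e-04]
 [ 2.86934613e-04 -2.41728530e-03 -9.99997037e-01]] [0.66464869 0.07623799 0.01250412] 0.08535336458385624
scene {'fx': 520.3642777944705, 'fy': 520.3642777944705, 'cx': 281.00075776246246, 'cy': 210.1561202587387, 'cam_to_world': array([[-0.30198525,  0.65974781, -0.68814078,  1.49168188],
       [ 0.95319152,  0.22046909, -0.20692827,  0.2252904 ],
       [ 0.0151933 , -0.71841924, -0.69544444,  1.02312444],
       [ 0.        ,  0.        ,  0.        ,  1.        ]])}
side {'fx': 404.79050986058786, 'fy': 404.79050986058786, 'cx': 277.6407276103137, 'cy': 213.31698955640528, 'cam_to_world': array([[ 0.95426867, -0.17943253,  0.2391135 ,  0.30988644],
       [-0.29803904, -0.63341894,  0.71411006, -0.84739659],
       [ 0.02332445, -0.75271802, -0.65792975,  0.83516863],
       [ 0.        ,  0.        ,  0.        ,  1.        ]])}
wrist {'fx': 312.5820661367583, 'fy': 312.5820661367583, 'cx': 280.4455965281095, 'cy': 214.36184763948773, 'tool_from_camera': array([[-1.69858800e-04, -9.63720936e-01, -2.66911836e-01,
         6.79258470e-02],
       [ 9.99999909e-01, -2.68138439e-04,  3.31764393e-04,
         2.93554525e-04],
       [-3.91297614e-04, -2.66911755e-01,  9.63720894e-01,
        -1.42296440e-01],
       [ 0.00000000e+00,  0.00000000e+00,  0.00000000e+00,
         1.00000000e+00]])}
```

View pics/scene0.png

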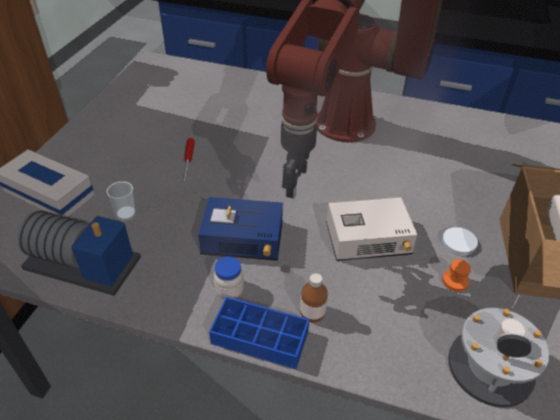

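View pics/wrist0.png

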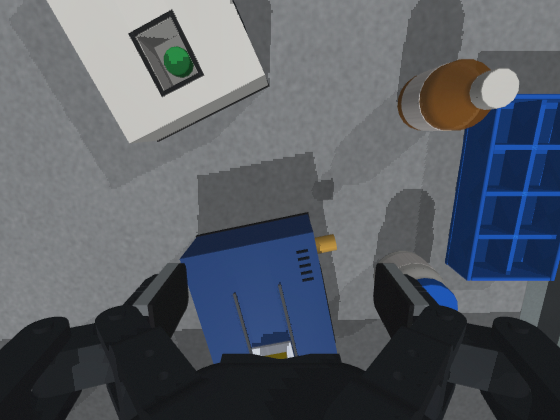

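The scene view shows the blue pump unit around (242,228), with the shutter and yellow tab at its image-left end at (225,213). In the wrist view the unit is at (265,290), and the rails run away from the shutter towards +Y. I'll locate the plate roughly, then look from above.

Create h.py:
```python
from station import r
import numpy as np, cv2
def ray(name,uv,z,o=None):
    c=r.get_calibration(name)
    if name=="wrist":
        T=np.eye(4);T[:3,:3]=o['eef_rot'];T[:3,3]=o['tcp_pos'];M=T@c['tool_from_camera']
    else: M=c['cam_to_world']
    d=M[:3,:3]@np.array([(uv[0]-c['cx'])/c['fx'],(uv[1]-c['cy'])/c['fy'],1]);p=M[:3,3]
    return p+d*(z-p[2])/d[2]
```

Run:
```python
from h import *
for n,z in(((223,215),.079),((229,207),.1),((206,200),.075),((283,205),.075),((280,240),.075),((202,234),.075)): print(n,ray("scene",n,z))
```

```text
(223, 215) [ 0.62198714 -0.19205237  0.079     ]
(229, 207) [ 0.60939651 -0.17924886  0.1       ]
(206, 200) [ 0.57978531 -0.25821628  0.075     ]
(283, 205) [ 0.53312834 -0.05772862  0.075     ]
(280, 240) [ 0.65547003 -0.02711817  0.075     ]
(202, 234) [ 0.69746279 -0.21789233  0.075     ]
```

Careful with the scale: shifts go in shares of 0.75 m and turns go in shares of 90 degrees. That gives: -0.18 m / 0.75 = -0.24, -0.055 m / 0.75 = -0.0733, 42 degrees / 90 = 0.4667.

>>> tcp_steps(motion=[{"finger_gap": 0, "dx": -0.06, "dy": -0.0187, "rz": 0.0944}, {"finger_gap": 0, "dx": -0.12, "dy": -0.0373, "rz": 0.1889}, {"finger_gap": 0, "dx": -0.18, "dy": -0.056, "rz": 0.2833}, {"finger_gap": 0, "dx": -0.24, "dy": -0.0733, "rz": 0.3778}, {"finger_gap": 0, "dx": -0.24, "dy": -0.0733, "rz": 0.4667}])

```text
time_s: 0.6
tcp_pos: [0.568, -0.1853, 0.2307]
eef_rot: [[0.678, 0.735, -0.002], [0.735, -0.678, -0.002], [-0.003, 0.0, -1.0]]
contact_force: [-0.7, 0.6, 0.1]
opening: 0.0123
gripper_force: 0.0
```

>>> tcp_steps(motion=[{"finger_gap": 0, "rz": 0.0944}, {"finger_gap": 0, "rz": 0.1889}, {"finger_gap": 0, "rz": 0.2833}, {"finger_gap": 0, "rz": 0.3778}, {"finger_gap": 0, "rz": 0.3889}])

```text
time_s: 1.1
tcp_pos: [0.5696, -0.1799, 0.2306]
eef_rot: [[0.975, 0.224, -0.001], [0.224, -0.975, 0.001], [-0.001, -0.001, -1.0]]
contact_force: [0.1, 0.5, -0.4]
opening: 0.0001
gripper_force: 0.0
```

>>> tcp_steps(motion=[{"finger_gap": 0}, {"finger_gap": 0}])

```text
time_s: 1.3
tcp_pos: [0.5699, -0.1799, 0.231]
eef_rot: [[0.974, 0.227, -0.0], [0.227, -0.974, 0.0], [-0.0, -0.0, -1.0]]
contact_force: [0.0, -1.0, 0.2]
opening: 0.0003
gripper_force: 0.0
```

Run:
```python
from h import *
o=r.get_obs();print(o['tcp_pos'],o['eef_rot'],o['opening'])
import pickle;pickle.dump(o,open('o1.pkl','wb'))
cv2.imwrite("pics/w1.png",r.read_camera("wrist"))
```

```text
[ 0.56988155 -0.17985489  0.23104695] [[ 9.73890226e-01  2.27019104e-01 -3.92470651e-04]
 [ 2.27019207e-01 -9.73890251e-01  2.41244742e-04]
 [-3.27456176e-04 -3.24044272e-04 -9.99999894e-01]] 0.00032657675484716933
```

View pics/w1.png

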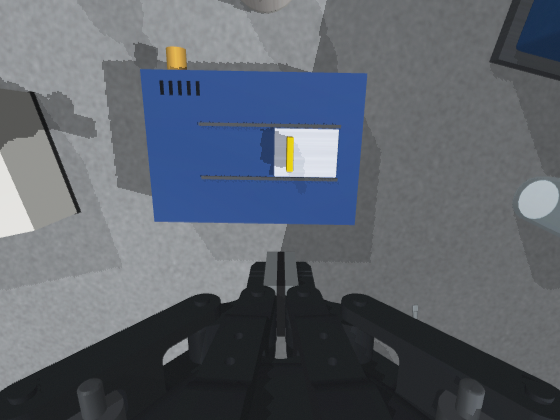

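The wrist view shows the unit top with corners (142,70), (367,73), (355,224) and (154,222). The shutter plate spans (274,127)–(338,179) and the tab top is near (290,154). Both are almost aligned with the tool.

Run:
```python
from h import *
import pickle;o=pickle.load(open('o1.pkl','rb'))
R=o['eef_rot'];t=o['tcp_pos']
C=[ray("wrist",p,.075,o) for p in((142,70),(367,73),(355,224),(154,222))]
print([np.linalg.norm(C[i]-C[(i+1)%4]).round(4) for i in range(4)])
c=sum(C)/4;a=C[0]-C[1];b=C[3]-C[2];yv=(a+b)/np.linalg.norm(a+b);xv=np.array([yv[1],-yv[0],0])
print('centre',c,'yaw',np.degrees(np.arctan2(xv[1],xv[0])),'tool yaw',np.degrees(np.arctan2(R[1,0],R[0,0])))
w=c-.05*yv
P=[ray("wrist",p,.079,o) for p in((274,127),(338,129),(337,179),(274,177))]
pc=sum(P)/4;print('plate',[np.linalg.norm(P[i]-P[(i+1)%4]).round(4) for i in range(4)])
T=[ray("wrist",p,.1,o) for p in((290,137),(290,172))];tc=sum(T)/2;print('tab w',np.linalg.norm(T[0]-T[1]))
for n,p in(('well',w),('plate',pc),('tab',tc)): print(n,p,'unit frame',(p-c)@xv,(p-c)@yv,'tool',R.T@(p-t))
```

```text
[np.float64(0.1978), np.float64(0.1391), np.float64(0.2005), np.float64(0.1395)]
centre [ 0.60915056 -0.14546799  0.075     ] yaw 12.462851775363337 tool yaw 13.121643999729745
plate [np.float64(0.0581), np.float64(0.0457), np.float64(0.0597), np.float64(0.0455)]
tab w 0.029722240426188738
well [ 0.61994089 -0.1942898   0.075     ] unit frame 2.7755575615628914e-17 -0.04999999999999999 tool [0.04552639 0.025473   0.1560238 ]
plate [ 0.6189522  -0.19219158  0.079     ] unit frame -0.0005125772363744566 -0.04773786012786153 tool [0.04503855 0.02320382 0.1520247 ]
tab [ 0.61607175 -0.17721363  0.1       ] unit frame -9.281286345789747e-05 -0.032491233063833745 tool [0.04562671 0.00795622 0.13102944]
```

To row units: 0.142 m / 0.75 = 0.1893, 0.0455 m / 0.75 = 0.0607, 0.6 degrees / 90 = 0.0067.

>>> tcp_steps(motion=[{"finger_gap": 0, "dx": 0.0607, "dy": 0.0493, "dz": 0.0133, "rz": 0.0067}, {"finger_gap": 0, "dx": 0.0607, "dy": 0.0493, "dz": 0.0733, "rz": 0.0067}, {"finger_gap": 0, "dx": 0.0607, "dy": 0.0493, "dz": 0.1333, "rz": 0.0067}, {"finger_gap": 0, "dx": 0.0607, "dy": 0.0493, "dz": 0.1733, "rz": 0.0067}, {"finger_gap": 0, "dx": 0.0607, "dy": 0.0493, "dz": 0.1893, "rz": 0.0067}])

```text
time_s: 1.85
tcp_pos: [0.6196, -0.2044, 0.0843]
eef_rot: [[0.976, 0.216, -0.008], [0.216, -0.976, 0.003], [-0.007, -0.005, -1.0]]
contact_force: [-0.2, -0.2, -1.2]
opening: -0.0002
gripper_force: 0.0
```

>>> tcp_steps(motion=[{"finger_gap": 0}, {"finger_gap": 0}])

```text
time_s: 2.05
tcp_pos: [0.624, -0.2063, 0.0911]
eef_rot: [[0.977, 0.215, 0.003], [0.215, -0.977, -0.001], [0.002, 0.002, -1.0]]
contact_force: [0.4, 1.2, 1.0]
opening: 0.0002
gripper_force: 0.0
```

>>> tcp_steps(motion=[{"finger_gap": 0, "dy": -0.0067}, {"finger_gap": 0, "dy": -0.0133}, {"finger_gap": 0, "dy": -0.0187}, {"finger_gap": 0, "dy": -0.024}, {"finger_gap": 0, "dy": -0.024}])

```text
time_s: 2.55
tcp_pos: [0.6196, -0.1881, 0.0906]
eef_rot: [[0.977, 0.215, 0.002], [0.215, -0.977, -0.001], [0.002, 0.002, -1.0]]
contact_force: [-0.1, -0.9, 0.9]
opening: 0.0
gripper_force: 0.6
```

To row units: -0.047 m / 0.75 = -0.0627, -0.04 m / 0.75 = -0.0533.

>>> tcp_steps(motion=[{"finger_gap": 0, "dy": -0.0133}, {"finger_gap": 0, "dy": -0.0267}, {"finger_gap": 0, "dy": -0.04}, {"finger_gap": 0, "dy": -0.0533}, {"finger_gap": 0, "dy": -0.0627}])

```text
time_s: 3.05
tcp_pos: [0.6085, -0.141, 0.0893]
eef_rot: [[0.977, 0.215, 0.0], [0.215, -0.977, 0.0], [0.0, -0.0, -1.0]]
contact_force: [1.6, -2.3, 2.9]
opening: 0.0001
gripper_force: 1.3
```

>>> tcp_steps(motion=[{"finger_gap": 0, "dy": -0.0027}, {"finger_gap": 0, "dy": -0.0053}, {"finger_gap": 0, "dy": -0.008}, {"finger_gap": 0, "dy": -0.0107}, {"finger_gap": 0, "dy": -0.012}])

```text
time_s: 3.55
tcp_pos: [0.6065, -0.1335, 0.089]
eef_rot: [[0.977, 0.215, -0.001], [0.215, -0.977, 0.0], [-0.0, -0.0, -1.0]]
contact_force: [2.7, -1.6, 1.2]
opening: -0.0003
gripper_force: 1.0
```

Run:
```python
from h import *
import pickle
o=r.get_obs();print(o['tcp_pos'],o['contact_force']);pickle.dump(o,open('o2.pkl','wb'))
cv2.imwrite("pics/w2.png",r.read_camera("wrist"));cv2.imwrite("pics/s2.png",cv2.resize(r.read_camera("scene")[160:280,160:320],None,fx=4,fy=4))
```

```text
[ 0.6065403  -0.13349166  0.08902035] [ 2.70759389 -1.59041221  1.17254185]
```

View pics/w2.png

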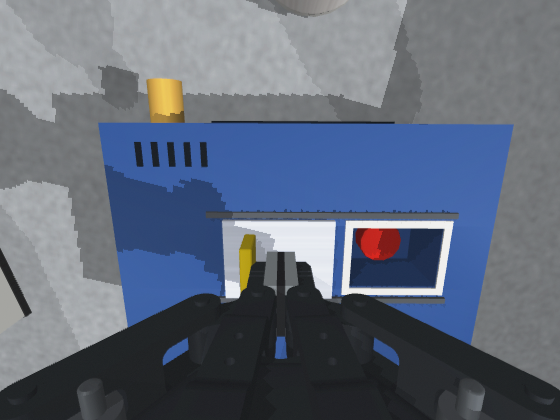

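The shutter is well open: its plate edge is at column 336, and the white well rim spans 341–455 × 220–297 with inner corners at about (352,229), (445,229), (438,289) and (352,289). Next I'll measure the travel and the well centre.

Run:
```python
from h import *
import pickle;o=pickle.load(open('o2.pkl','rb'));R=o['eef_rot'];t=o['tcp_pos']
f=lambda p,z:(R.T@(ray("wrist",p,z,o)-t)).round(4)
for p,z in(((352,229),.075),((445,229),.075),((438,289),.075),((351,289),.075),((336,222),.079),((222,222),.079),((100,124),.075),((512,125),.075)):print(p,f(p,z))
```

```text
(352, 229) [0.0167 0.0373 0.014 ]
(445, 229) [0.0167 0.0862 0.014 ]
(438, 289) [-0.0184  0.0872  0.014 ]
(351, 289) [-0.0183  0.0389  0.014 ]
(336, 222) [0.0218 0.028  0.01  ]
(222, 222) [ 0.0218 -0.0301  0.01  ]
(100, 124) [ 0.0697 -0.087   0.014 ]
(512, 125) [0.0692 0.111  0.014 ]
```

To row units: -0.003 m / 0.75 = -0.004, -0.002 m / 0.75 = -0.0027.

>>> tcp_steps(motion=[{"finger_gap": 0, "dy": -0.0027}, {"finger_gap": 0, "dy": -0.004}, {"finger_gap": 0, "dy": -0.004}])

```text
time_s: 3.95
tcp_pos: [0.6061, -0.1313, 0.0892]
eef_rot: [[0.977, 0.215, 0.0], [0.215, -0.977, -0.001], [-0.0, 0.001, -1.0]]
contact_force: [1.1, -4.9, 1.5]
opening: -0.0
gripper_force: 1.9
```

To row units: -0.001 m / 0.75 = -0.0013, -0.0005 m / 0.75 = -0.0007.

>>> tcp_steps(motion=[{"finger_gap": 0, "dy": -0.0007}, {"finger_gap": 0, "dy": -0.0013}, {"finger_gap": 0, "dy": -0.0013}])

```text
time_s: 4.25
tcp_pos: [0.6061, -0.1311, 0.0892]
eef_rot: [[0.977, 0.215, 0.001], [0.215, -0.977, -0.003], [0.0, 0.003, -1.0]]
contact_force: [3.2, -6.9, -0.6]
opening: 0.0001
gripper_force: 2.8
```

Motion has stalled and the force rose to 7 N, so the shutter is at its open stop. I'll back off, lift slightly and move over the well.

To row units: 0.0665 m / 0.75 = 0.0887, 0.03 m / 0.75 = 0.04.

>>> tcp_steps(motion=[{"finger_gap": 0, "dy": 0.008}, {"finger_gap": 0, "dy": 0.04, "dz": -0.0267}, {"finger_gap": 0, "dx": -0.0013, "dy": 0.0887, "dz": -0.0267}, {"finger_gap": 0, "dx": -0.0013, "dy": 0.0887, "dz": -0.02}, {"finger_gap": 0, "dx": -0.0013, "dy": 0.0887, "dz": -0.0133}])

```text
time_s: 4.75
tcp_pos: [0.6185, -0.1946, 0.0985]
eef_rot: [[0.977, 0.213, -0.002], [0.213, -0.977, 0.002], [-0.001, -0.003, -1.0]]
contact_force: [-0.1, 0.3, -0.5]
opening: 0.0001
gripper_force: 0.0
```

>>> tcp_steps(motion=[{"finger_gap": 0}, {"finger_gap": 0}])

```text
time_s: 4.95
tcp_pos: [0.618, -0.1932, 0.0979]
eef_rot: [[0.976, 0.216, -0.003], [0.216, -0.976, 0.002], [-0.002, -0.003, -1.0]]
contact_force: [-0.4, -0.1, 0.2]
opening: -0.0
gripper_force: 0.0
```

Run:
```python
from h import *
import pickle
o=r.get_obs();print(o['tcp_pos'],o['contact_force']);pickle.dump(o,open('o3.pkl','wb'))
a=r.read_camera("wrist")[100:350,100:500];b=cv2.resize(r.read_camera("scene")[170:270,170:330],(400,250))
c=cv2.resize(r.read_camera("side")[100:300,200:520],(400,250))
cv2.imwrite("pics/c3.png",np.vstack([np.hstack([a,b]),np.hstack([c,c*0])]))
```

```text
[ 0.61801669 -0.19315476  0.09791012] [-0.36054718 -0.14189837  0.22239357]
```

View pics/c3.png

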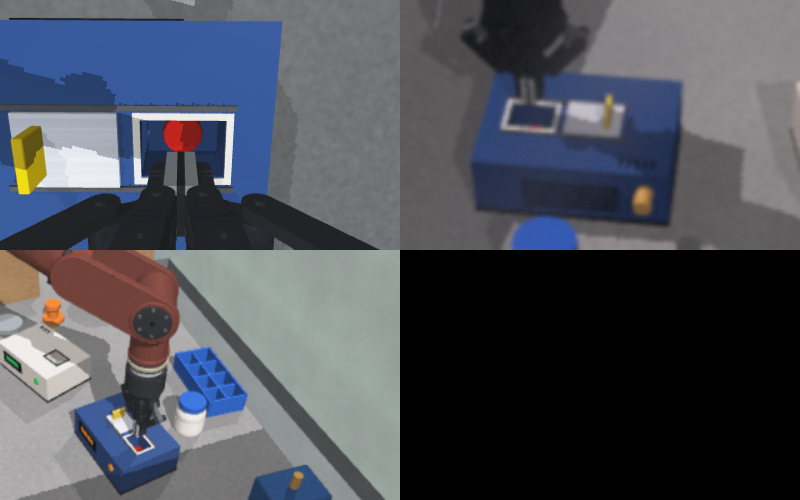

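The closed fingers sit centred over the red key: both are at crop column 182, and the rim is clear on all sides. I'll go down with a 1 mm correction.

To row units: 0.038 m / 0.75 = 0.0507, 0.001 m / 0.75 = 0.0013.

>>> tcp_steps(motion=[{"finger_gap": 0, "dx": 0.0013, "dy": 0.0013}, {"finger_gap": 0, "dx": 0.0013, "dy": 0.0013, "dz": 0.0133}, {"finger_gap": 0, "dx": 0.0013, "dy": 0.0013, "dz": 0.0267}, {"finger_gap": 0, "dx": 0.0013, "dy": 0.0013, "dz": 0.04}, {"finger_gap": 0, "dx": 0.0013, "dy": 0.0013, "dz": 0.0507}])

```text
time_s: 5.6
tcp_pos: [0.6195, -0.1952, 0.0593]
eef_rot: [[0.977, 0.215, -0.002], [0.215, -0.977, 0.001], [-0.002, -0.001, -1.0]]
contact_force: [-0.5, -0.4, 0.0]
opening: -0.0
gripper_force: 0.0
```

>>> tcp_steps(motion=[{"finger_gap": 0, "dz": 0.004}, {"finger_gap": 0, "dz": 0.008}, {"finger_gap": 0, "dz": 0.012}, {"finger_gap": 0, "dz": 0.0147}, {"finger_gap": 0, "dz": 0.016}])

```text
time_s: 6.1
tcp_pos: [0.6206, -0.1957, 0.0496]
eef_rot: [[0.977, 0.215, 0.0], [0.215, -0.977, -0.0], [0.0, 0.0, -1.0]]
contact_force: [-1.1, -0.7, 1.3]
opening: -0.0001
gripper_force: 0.8
```

To row units: 0.007 m / 0.75 = 0.0093, 0.006 m / 0.75 = 0.008.

>>> tcp_steps(motion=[{"finger_gap": 0, "dz": 0.0027}, {"finger_gap": 0, "dz": 0.0053}, {"finger_gap": 0, "dz": 0.0067}, {"finger_gap": 0, "dz": 0.008}, {"finger_gap": 0, "dz": 0.0093}])

```text
time_s: 6.6
tcp_pos: [0.6208, -0.1957, 0.0439]
eef_rot: [[0.977, 0.215, -0.0], [0.215, -0.977, -0.0], [-0.0, 0.0, -1.0]]
contact_force: [-3.9, 2.3, 13.9]
opening: -0.0
gripper_force: 6.7
```

>>> tcp_steps(motion=[{"finger_gap": 0, "dz": 0.0013}, {"finger_gap": 0, "dz": 0.0027}, {"finger_gap": 0, "dz": 0.0033}])

```text
time_s: 6.9
tcp_pos: [0.6208, -0.1958, 0.0438]
eef_rot: [[0.977, 0.215, -0.001], [0.215, -0.977, 0.0], [-0.001, -0.0, -1.0]]
contact_force: [-8.1, 3.8, 20.9]
opening: -0.0
gripper_force: 10.7
```

To row units: -0.066 m / 0.75 = -0.088, -0.036 m / 0.75 = -0.048.

>>> tcp_steps(motion=[{"finger_gap": 0, "dz": -0.0027}, {"finger_gap": 0, "dz": -0.008}, {"finger_gap": 0, "dz": -0.0213}, {"finger_gap": 0, "dz": -0.048}, {"finger_gap": 0, "dz": -0.088}])

```text
time_s: 7.4
tcp_pos: [0.6184, -0.1946, 0.1036]
eef_rot: [[0.977, 0.215, -0.005], [0.215, -0.977, 0.002], [-0.004, -0.003, -1.0]]
contact_force: [-0.6, -0.3, -0.2]
opening: -0.0002
gripper_force: 0.0
```

>>> tcp_steps(motion=[{"finger_gap": 0, "dz": -0.0267}, {"finger_gap": 0, "dz": -0.0267}])

```text
time_s: 7.6
tcp_pos: [0.6232, -0.1967, 0.1298]
eef_rot: [[0.977, 0.215, 0.007], [0.215, -0.977, -0.003], [0.006, 0.005, -1.0]]
contact_force: [0.4, -0.9, 0.5]
opening: -0.0003
gripper_force: 0.0
```

Run:
```python
from h import *
import pickle
o=r.get_obs();print(o['tcp_pos'],o['contact_force']);pickle.dump(o,open('o4.pkl','wb'))
cv2.imwrite("pics/w4.png",r.read_camera("wrist"))
```

```text
[ 0.62318331 -0.19669224  0.1298025 ] [ 0.44447757 -0.89872509  0.54099565]
```

View pics/w4.png

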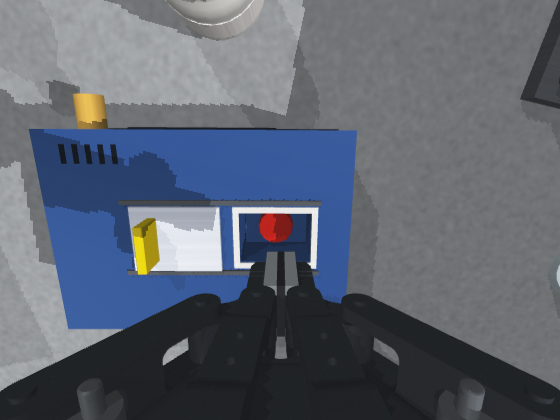

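The key is back up (red disc at (276,226)) and the tab is at (146,248). I'll pass over the tab and come down on its far side.

To row units: -0.108 m / 0.75 = -0.144, -0.08 m / 0.75 = -0.1067.

>>> tcp_steps(motion=[{"finger_gap": 0, "dy": -0.0533}, {"finger_gap": 0, "dy": -0.1067}, {"finger_gap": 0, "dy": -0.144}, {"finger_gap": 0, "dy": -0.144}, {"finger_gap": 0, "dy": -0.144}])

```text
time_s: 8.15
tcp_pos: [0.596, -0.0894, 0.1239]
eef_rot: [[0.976, 0.216, -0.003], [0.216, -0.976, 0.0], [-0.003, -0.001, -1.0]]
contact_force: [0.0, 0.8, 0.4]
opening: -0.0002
gripper_force: 0.0
```

>>> tcp_steps(motion=[{"finger_gap": 0, "dz": 0.02}, {"finger_gap": 0, "dz": 0.04}, {"finger_gap": 0, "dz": 0.0533}, {"finger_gap": 0, "dz": 0.0533}, {"finger_gap": 0, "dz": 0.0533}])

```text
time_s: 8.65
tcp_pos: [0.5967, -0.0904, 0.0848]
eef_rot: [[0.977, 0.214, -0.002], [0.214, -0.977, 0.0], [-0.002, -0.001, -1.0]]
contact_force: [0.2, 0.3, -0.5]
opening: -0.0002
gripper_force: 0.0
```

>>> tcp_steps(motion=[{"finger_gap": 0, "dy": 0.0067}, {"finger_gap": 0, "dy": 0.0133}, {"finger_gap": 0, "dy": 0.02}, {"finger_gap": 0, "dy": 0.0267}])

```text
time_s: 9.05
tcp_pos: [0.6022, -0.1099, 0.0866]
eef_rot: [[0.977, 0.215, 0.001], [0.215, -0.977, 0.0], [0.001, 0.0, -1.0]]
contact_force: [0.3, 1.3, 1.6]
opening: 0.0
gripper_force: 0.9
```

To row units: 0.044 m / 0.75 = 0.0587, 0.038 m / 0.75 = 0.0507.

>>> tcp_steps(motion=[{"finger_gap": 0, "dy": 0.0133}, {"finger_gap": 0, "dy": 0.0267}, {"finger_gap": 0, "dy": 0.04}, {"finger_gap": 0, "dy": 0.0507}, {"finger_gap": 0, "dy": 0.0587}])

```text
time_s: 9.55
tcp_pos: [0.6112, -0.1537, 0.0858]
eef_rot: [[0.977, 0.214, 0.0], [0.214, -0.977, -0.0], [0.0, 0.0, -1.0]]
contact_force: [-0.4, 2.2, 1.2]
opening: -0.0002
gripper_force: 0.9
```

>>> tcp_steps(motion=[{"finger_gap": 0, "dy": 0.0027}, {"finger_gap": 0, "dy": 0.0053}, {"finger_gap": 0, "dy": 0.008}, {"finger_gap": 0, "dy": 0.0093}, {"finger_gap": 0, "dy": 0.0093}])

```text
time_s: 10.05
tcp_pos: [0.6123, -0.1594, 0.0856]
eef_rot: [[0.977, 0.215, -0.0], [0.215, -0.977, -0.0], [-0.0, 0.0, -1.0]]
contact_force: [0.5, 1.1, 0.7]
opening: -0.0001
gripper_force: 0.4
```

Run:
```python
from h import *
import pickle
o=r.get_obs();print(o['tcp_pos'],o['contact_force']);pickle.dump(o,open('o5.pkl','wb'))
cv2.imwrite("pics/w5.png",r.read_camera("wrist"))
```

```text
[ 0.61227684 -0.15940204  0.08563832] [0.51321981 1.13796813 0.65054302]
```

View pics/w5.png

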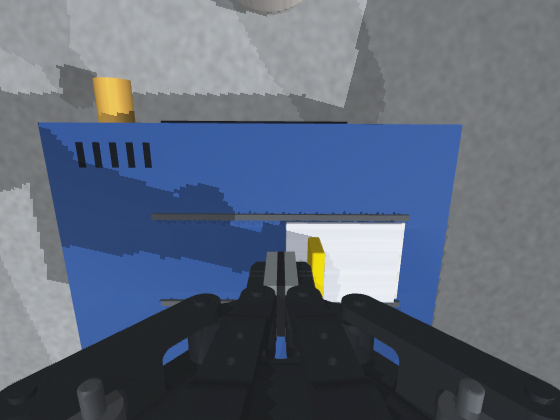

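The plate now covers the well (columns 286–405), close to the rail ends at 408. I'll creep to the stop.

To row units: 0.002 m / 0.75 = 0.0027, 0.001 m / 0.75 = 0.0013.

>>> tcp_steps(motion=[{"finger_gap": 0, "dy": 0.0013}, {"finger_gap": 0, "dy": 0.0027}, {"finger_gap": 0, "dy": 0.0027}])

```text
time_s: 10.4
tcp_pos: [0.6127, -0.1613, 0.0856]
eef_rot: [[0.977, 0.215, -0.0], [0.215, -0.977, 0.0], [-0.0, -0.0, -1.0]]
contact_force: [-0.8, 0.7, 1.4]
opening: -0.0003
gripper_force: 0.6
```

>>> tcp_steps(motion=[{"finger_gap": 0, "dy": 0.0013}, {"finger_gap": 0, "dy": 0.0013}])

```text
time_s: 10.6
tcp_pos: [0.6129, -0.1624, 0.0856]
eef_rot: [[0.977, 0.215, -0.0], [0.215, -0.977, 0.0], [-0.0, -0.0, -1.0]]
contact_force: [-0.9, 1.8, 1.1]
opening: 0.0002
gripper_force: 0.6
```

>>> tcp_steps(motion=[{"finger_gap": 0, "dy": 0.0013}, {"finger_gap": 0, "dy": 0.0013}])

```text
time_s: 10.8
tcp_pos: [0.6131, -0.163, 0.0857]
eef_rot: [[0.977, 0.215, -0.001], [0.215, -0.977, 0.001], [-0.0, -0.001, -1.0]]
contact_force: [-1.5, 2.0, 1.0]
opening: 0.0001
gripper_force: 1.2
```

To row units: 0.001 m / 0.75 = 0.0013.

>>> tcp_steps(motion=[{"finger_gap": 0, "dy": 0.0013}, {"finger_gap": 0, "dy": 0.0013}])

```text
time_s: 11.0
tcp_pos: [0.6132, -0.1632, 0.0857]
eef_rot: [[0.977, 0.214, -0.001], [0.215, -0.977, 0.002], [-0.001, -0.002, -1.0]]
contact_force: [-0.9, 5.2, 2.3]
opening: -0.0004
gripper_force: 2.5
```

>>> tcp_steps(motion=[{"finger_gap": 0, "dy": 0.0013}, {"finger_gap": 0, "dy": 0.0013}])

```text
time_s: 11.2
tcp_pos: [0.6131, -0.1632, 0.0857]
eef_rot: [[0.977, 0.214, -0.002], [0.214, -0.977, 0.004], [-0.001, -0.004, -1.0]]
contact_force: [-2.3, 6.8, 2.1]
opening: -0.0002
gripper_force: 3.6
```

Motion has stalled at 7 N, so the shutter is at its closed stop. I'll back off, lift and check.

To row units: -0.11 m / 0.75 = -0.1467, -0.07 m / 0.75 = -0.0933.

>>> tcp_steps(motion=[{"finger_gap": 0, "dy": -0.008}, {"finger_gap": 0, "dy": -0.0267}, {"finger_gap": 0, "dy": -0.0267, "dz": -0.04}, {"finger_gap": 0, "dx": -0.0267, "dy": -0.0267, "dz": -0.0933}, {"finger_gap": 0, "dx": -0.06, "dy": -0.0267, "dz": -0.1467}])

```text
time_s: 11.7
tcp_pos: [0.5652, -0.1549, 0.1964]
eef_rot: [[0.976, 0.216, -0.0], [0.216, -0.976, -0.001], [-0.0, 0.001, -1.0]]
contact_force: [0.6, 0.2, 0.8]
opening: 0.0001
gripper_force: 0.0
```

>>> tcp_steps(motion=[{"finger_gap": 0, "dz": -0.04}, {"finger_gap": 0, "dz": -0.04}, {"finger_gap": 0, "dz": -0.04}, {"finger_gap": 0, "dz": -0.04}])

```text
time_s: 12.1
tcp_pos: [0.5647, -0.1548, 0.2241]
eef_rot: [[0.977, 0.215, -0.002], [0.215, -0.977, 0.001], [-0.002, -0.001, -1.0]]
contact_force: [-0.0, 0.1, -0.1]
opening: -0.0
gripper_force: 0.0
```

Run:
```python
from h import *
import pickle
o=r.get_obs();print(o['tcp_pos'],o['contact_force']);pickle.dump(o,open('o6.pkl','wb'))
cv2.imwrite("pics/w6.png",r.read_camera("wrist"))
```

```text
[ 0.564681   -0.15484402  0.22408081] [-0.01967004  0.09561872 -0.11935142]
```

View pics/w6.png

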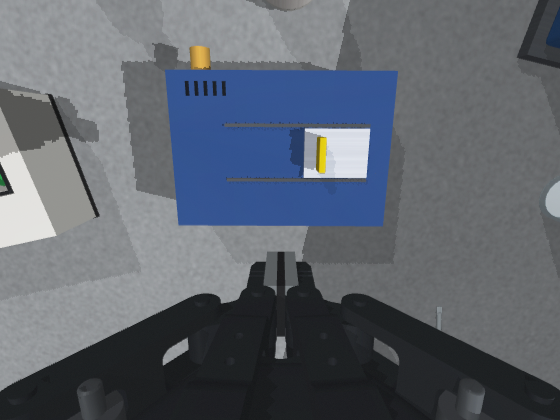

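The shutter is closed again: plate at (304–369, 128–179), tab at (321,155). Unit corners are (166,70), (397,71), (384,226) and (179,225). I'll compare these with the start.

Run:
```python
from h import *
import pickle;o=pickle.load(open('o6.pkl','rb'))
C=[ray("wrist",p,.075,o) for p in((166,70),(397,71),(384,226),(179,225))];c=sum(C)/4
yv=C[0]-C[1]+C[3]-C[2];yv/=np.linalg.norm(yv);print(c,np.degrees(np.arctan2(-yv[0],yv[1])))
P=sum(ray("wrist",p,.079,o) for p in((304,128),(369,128),(368,179),(304,178)))/4
print(P,(P-c)@yv)
```

```text
[ 0.6091025  -0.14559417  0.075     ] 12.15066880325032
[ 0.61941705 -0.19403321  0.079     ] -0.04952491847586499
```

The unit hasn't moved (within 0.2 mm), and the plate is centred on the well at y = −49.5 mm. Handing in.

```bash
python3 -c "
from station import r
print(r.job_done())"
```

```text
the job is handed in; nothing more can be done
None
```

The job is handed in: I pushed the shutter fully open, held the red reset key fully down for about half a second, saw it spring back up, and pushed the shutter fully closed again, all in about 12 s, with the pump unit measured within 0.2 mm of where it started and nothing else touched.

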